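# Bring the screw jack up under the hanging bottle

### The job

Raise the screw jack by turning its star knob until the platform just touches the underside of the brown bottle that hangs above it and begins to carry its weight, and stop there: the bottle must stay upright in its holder, not be lifted more than about 2 mm, and not be touched by the robot. Leave the two small vials and the cream oil burner where they stand, and let go of the knob at the end.

Things in the scene. Friction and masses are not known exactly. Their poses are not given: they have to be found in the camera images.
- jack: Screw jack, fixed: grey gearbox on a steel foot 130 x 110 mm, with a steel platform 110 x 110 mm on a screw above. Origin: centre of the underside, on the bench below the platform's centre; z up. A side shaft along its own -y carries the star knob. The platform's top is 85 mm above the bench when fully down, and starts at an unknown 85 to 95 mm, 6 to 25 mm below the bottle. Self-locking.
- knob: Star knob, its axis level, along the jack's y, 62 mm above the bench, 170 mm from the jack's origin along the jack's -y. Origin: on the axis, mid-width; own y = the axis, one spoke along own +z. Black hub 32 mm across, 22 mm wide; five spokes 9 mm thick, 72 degrees apart, starting at any angle, with 14 mm balls centred 48 mm from the axis. Moving its upper spokes towards the jack's +x raises the platform.
- ball (a point): Centre of one of the knob's five balls (14 mm in diameter, 48 mm from the axis, on the knob's own +z). The knob turns many turns and lifts 8 mm per radian (10 mm per spoke spacing). Turning it takes a steady 0.25 Nm (about 5 N at a ball); once the platform bears on the bottle (held down with 16 to 20 N) it takes 0.38 to 0.41 Nm. Knob and balls are slippery (friction about 0.15). It stays where left.
- holder: Neck holder: 30 mm aluminium block clamped on a stand's 12 mm rod (350 mm tall) beyond the jack, with a flat steel fork 8 mm thick reaching 178 mm along the holder's own -y, which carries the bottle by its collar; a spring clip on an arm above presses the cap down (10 N, rising 1.5 N per mm). Origin: on the rod's axis, level with the top face of the fork. Fixed; its height differs between starts.
- bottle: Brown glass 500 ml bottle with dark blue cap, hanging upright and loose above the platform by its collar, which rests on the fork, a spring clip on its cap. Body 86 mm in diameter, 182 mm tall, underside of the collar 150 mm above the foot. Origin: centre of its foot, the flat underside that the platform must touch; z up.
- vial_a: Bystander: small clear vial with blue cap, 36 mm in diameter, 70 mm tall, loose. Origin: centre of its underside.
- vial_b: Bystander: small clear vial without cap, 36 mm in diameter, 63 mm tall, loose. Origin: centre of its underside.
- burner: Bystander: cream ceramic oil burner, 84 mm across its bowl, 87 mm tall, loose. Origin: centre of its underside.
Things that resemble listed ones, but are neither listed nor needed, are in the scene too. There is more than one size of the bottle; the one meant has the size given above.

How it is judged:
On the way, in this order (a step that is already met when the one before it is completed fails the run):
1. the robot pushes the star knob (contact force between the fingers and knob above 0.5 N), for 0.05 s.
2. the platform touches the bottle (contact force between jack and bottle above 0.5 N), for 0.1 s.
At the end, for the whole second after the job is handed in: The platform presses on the bottle's underside with more than 0.5 N, while the bottle is still in its holder, upright within 0.08 rad, at rest and lifted by less than 2.5 mm (its foot at least 147.5 mm below the fork's top face) (contact force between jack and bottle above 0.5 N and z of bottle in the frame of holder below -0.1475 m and angle between bottle's own z axis and vertical below 0.08 rad and horizontal distance between bottle and holder between 0.128 and 0.152 m and linear speed of bottle below 0.01 m/s); the robot touches nothing.
It fails at once if the bottle is lifted by more than 6 mm or leaves its holder (z of bottle in the frame of holder above -0.144 m or angle between bottle's own z axis and vertical above 0.15 rad).
It fails at once if the robot touches the bottle (contact force between any of the fingers, the arm and bottle above 1 N).
It fails at once if a vial or the burner is moved by more than 15 mm or tipped (distance of any of vial_a, vial_b, burner from where it was at the start of the episode above 0.015 m or angle between any of vial_a, vial_b, burner's own z axis and vertical above 0.3 rad).
It also fails if it takes over 64 s, if anything falls off the work surface, if the arm or the gripper's body presses on something with over 40 N, if the wrist force passes 120 N, or if a joint passes its speed limit or range.

### The arm

A 7-joint arm with a two-finger parallel gripper is mounted at the origin on the work surface. World frame = base frame: x ahead of the robot, y to its left, z up, the work surface at z = 0. Lengths are in m, angles in rad, forces in N, time in s.
With the tool pointing down it reaches from about 0.425 to 0.95 m from the base axis. Payload 4.7 kg.
Tool frame: the origin (TCP) lies between the finger pads; the fingertips stand 17 mm ahead of it and the grasp point (between the pads) lies 2 mm behind it (robot.finger_overhang is the distance from the TCP to the fingertips, in m); z points along the fingers, y is the line along which they close (so a half turn about z gives the same grasp; the last joint's range is limited). The gripper opens to 85 mm and grips with 20 to 120 N. Pads are 22 mm wide; open, the fingers measure 114 mm over their backs; the gripper's body (76 mm by 85 mm) begins 54 mm behind the grasp point. The pads swing forward as they close: fully open they stand 13 mm farther back than shut.
Start: joints at [-1.173, 0.469, -0.049, 1.532, 0.024, 1.141, -0.082], TCP at [0.279, 0.614, 0.248] pointing down, gripper open.
Joint ranges: [-2.59, 2.59], [-0.33, 1.99], [-1.39, 1.29], [0.1, 2.45], [-1.04, 4.18], [0.21, 1.99], [-2.66, 2.66]. Speed limits (rad/s): [2.57, 2.57, 3.14, 3.14, 3.14, 3.14, 3.14].

### API

Orientations are given as a rotation vector (axis times angle).
In Python, from workcell import readout, cams, job, robot gives the robot as it stands.
- The arm moves only by the tool jog_arm, never from a script. Its argument "increments" is a list of rows, each a list of 7 numbers: the shift along the tool's x, y, z in m, then the turn, a rotation vector about the tool's x, y, z in degrees, then the opening, from 0 (shut) to 1 (fully open). In form: [[x, y, z, ax, ay, az, fingers], ...]. A call has 1 to 12 rows; each row shifts and turns the commanded pose from where the row before left it, along the tool's axes as they then stand; what a row does not reach is not made up. A row lasts 1/10 s, in which the tool goes at most 50 mm and 8.59 degrees, less where a joint would pass 70% of its speed; a pose out of reach is approached as far as the arm can. A call is refused whole if a number of a shift passes 0.05 or a number of a turn 8.59, either way. A call with a gripper value outside its range is refused whole. The fingers move at their own pace and stop on an object; "grip_force" is the grip in N (left out, the last holds). Time passes only in rows, so rows that do not move let the fingers close. It gives the time, the measured TCP pose, the force, the opening and the grip force at its end, in the units of the state.
- readout.state(): the state, without advancing time (a new reading comes with each control period).
- cams.camera(name): name is "side" or "top"; returns a dict with "pixels" (480x640x3 uint8, red, green, blue), "camera_matrix" (3x3 intrinsics, pixels), "T" (4x4, takes a point from camera to world coordinates). Camera axes: x right, y down, z forward; pixel columns grow to the right and rows downward; lengths in m; the calibration is good to about 2 mm. A picture is of the moment at which its call begins. There is no depth.
- job.finish_job(): hands the job in; it is judged then, once.
The state is a dict: "time_s": time; "q": joint angles; "qvel": joint speeds; "joint_torque": joint torques, N m; "tcp_pos": TCP position; "orientation": TCP orientation; "wrist_force": force on the tool from outside, world axes, zero at the start; "moment": the same for the moment, N m; "width": finger opening in m; "finger_force": force on a finger pad.
Only numpy, scipy, OpenCV 4.12 (cv2) and the standard library are available. Lean on these libraries where they do the work, as an engineer would, in place of code of your own. Each camera call takes 0.05 s, during which the arm holds its last target. There are 200 camera calls.

## Working session

There is one attempt and no reset: what is moved stays moved. The work goes in short steps, Python scripts to look and compute and a tool call to move; the robot and the scene stay as the last step left them, time stands still between calls to the robot, and variables do not carry over. Pictures are saved under pics/ and viewed, at most 10 in all, crops included, and the job is handed in when it is done.

Besides the shell and the picture viewer there is one more tool, called after ">>>" by a JSON object that holds its "fn" and its "kwargs". jog_arm: Moves the arm, as the interface text tells. Its arguments: {"type":"object","properties":{"increments":{"type":"array"},"grip_force":{"type":"number"}},"required":["increments"]}

```bash
mkdir -p pics; ls; python3 - <<'E'
from workcell import readout,cams,job,robot
import cv2,numpy as np
for n in("side","top"):
    c=cams.camera(n); cv2.imwrite(f"pics/{n}0.png",c["pixels"][:,:,::-1]); print(n,c["camera_matrix"].round(1).tolist(),c["T"].round(4).tolist())
    np.savez(f"{n}0.npz",**c)
s=readout.state(); print(s)
E
```

```text
pics
side [[463.3, 0.0, 316.6], [0.0, 463.3, 245.8], [0.0, 0.0, 1.0]] [[0.9735, -0.1613, 0.1622, 0.3926], [-0.2287, -0.7039, 0.6725, -0.5599], [0.0057, -0.6917, -0.7221, 0.7772], [0.0, 0.0, 0.0, 1.0]]
top [[523.8, 0.0, 308.7], [0.0, 523.8, 227.7], [0.0, 0.0, 1.0]] [[-0.0171, -0.999, 0.0409, 0.4961], [-0.9997, 0.0164, -0.0187, 0.0296], [0.018, -0.0412, -0.999, 1.1668], [0.0, 0.0, 0.0, 1.0]]
{'time_s': 0.1, 'q': array([-1.17290001,  0.46937153, -0.04861797,  1.53360174,  0.02412257,
        1.14100431, -0.0822794 ]), 'qvel': array([-5.56198646e-04, -2.50851547e-03,  7.90273720e-05, -2.12579721e-03,
       -3.77898945e-04, -2.74279396e-03, -1.52846851e-04]), 'joint_torque': array([ 1.38385494e-03, -5.11516786e+01, -4.66306717e-02, -2.38392699e+01,
        1.08142494e-02,  4.39185053e-03, -5.28189162e-06]), 'tcp_pos': array([0.27918982, 0.61399526, 0.24734763]), 'orientation': array([-6.65144766e-01, -3.07005573e+00,  2.78273959e-03]), 'wrist_force': array([-0.48027363, -0.65202934,  0.28600956]), 'moment': array([ 0.01986633, -0.00366365, -0.02892275]), 'finger_force': 0.0, 'width': 0.08526967854452895}
```

View pics/side0.png

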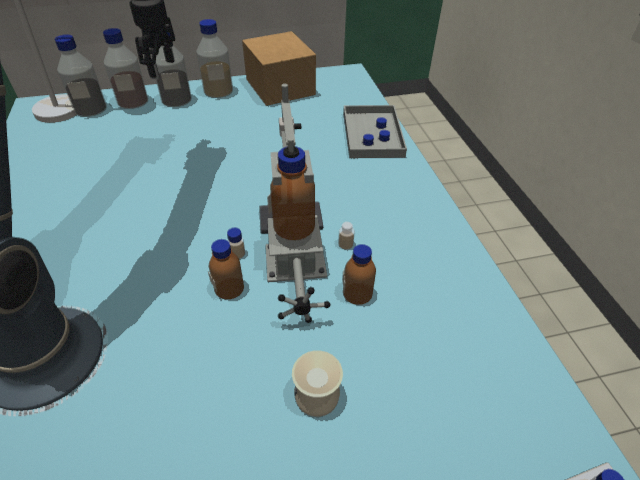

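View pics/top0.png

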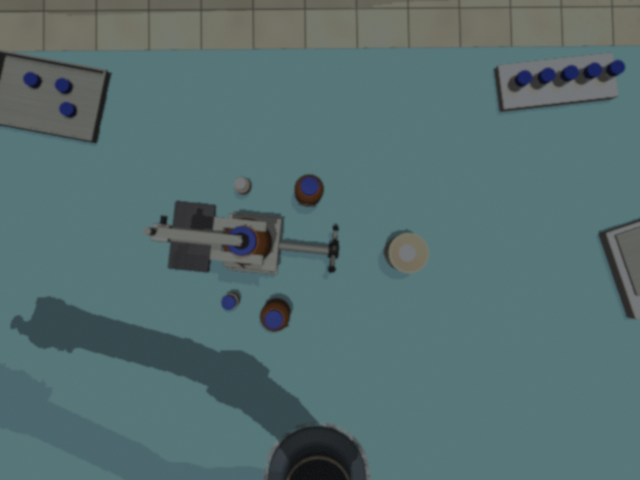

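The side view shows the hanging bottle at (294,200) over the jack's platform, with the knob hub at (302,306). The decoy brown bottles standing on the bench are at (227,270) and (360,275). The vials are at (235,243) and (347,236), and the burner is at (318,383). In the top view the knob is at (334,248). There is only one star knob, so next I'll take a close crop of it and the jack.

```bash
python3 - <<'E'
import cv2,numpy as np
a=cv2.imread("pics/side0.png")[225:330,240:380]
b=cv2.imread("pics/top0.png")[190:290,220:350]
cv2.imwrite("pics/c1.png",cv2.resize(a,None,fx=5.7,fy=5.7,interpolation=cv2.INTER_CUBIC))
cv2.imwrite("pics/c2.png",cv2.convertScaleAbs(cv2.resize(b,None,fx=6,fy=6,interpolation=cv2.INTER_CUBIC),alpha=1.6))
E
```

```text
(no output)
```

View pics/c1.png

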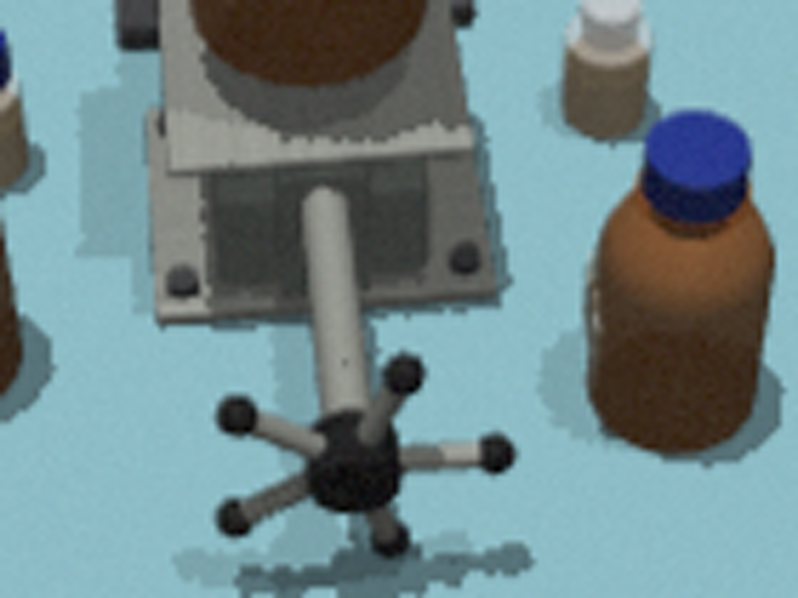

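View pics/c2.png

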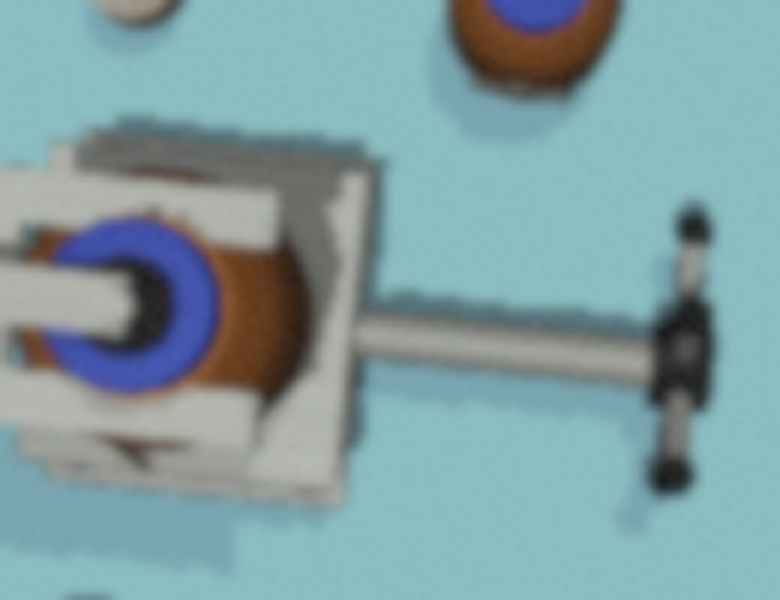

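The crops confirm the knob: its hub is at about (302,306) in the side view, with five balls clearly visible around it. The platform's front edge is visible too. Next I fit the knob pose, then triangulate the platform edge and the foot of the bottle.

```bash
cat >h.py <<'E'
import numpy as np
from scipy.optimize import least_squares
C={n:np.load(f"{n}0.npz") for n in("side","top")}
def proj(n,P):
    T=C[n]["T"];K=C[n]["camera_matrix"];p=(np.atleast_2d(P)-T[:3,3])@T[:3,:3]@K.T
    return p[:,:2]/p[:,2:]
def tri(a,b):
    f=lambda P:np.r_[proj("side",P)[0]-a,proj("top",P)[0]-b]
    r=least_squares(f,[.45,.05,.1]);return r.x,np.abs(r.fun).max()
def balls(v):
    x,y,psi,th,z=v; a=th+np.arange(5)*2*np.pi/5   # th from +z towards jack +x
    ex=np.array([np.cos(psi),np.sin(psi),0])
    return np.array([x,y,z])+.048*(np.sin(a)[:,None]*ex+np.cos(a)[:,None]*np.array([0,0,1]))
cs=lambda p:np.array(p)/5.7+[240,225]-.4
ct=lambda p:np.array(p)/6+[220,190]-.4
E
python3 - <<'E'
from h import *
S=cs([(405,374),(497,453),(390,541),(234,517),(237,414)]); t=ct([(694,222),(671,474)])
best=None
for th0 in np.radians([0,20,40,60]):
  def f(v):
    B=balls(v);d=proj("side",B)
    from scipy.spatial.distance import cdist
    from scipy.optimize import linear_sum_assignment as l
    i,j=l(cdist(S,d)); pt=proj("top",B); k=B[:,0].argsort()
    return np.r_[(S[i]-d[j]).ravel(), .7*(t[0]-pt[k[-1]]),(.7*(t[1]-pt[k[:2]]).mean(0)),0]
  r=least_squares(f,[.45,-.02,0,th0,.062])
  if best is None or r.cost<best.cost: best=r
v=best.x;print("x y psi th z",v.round(4),best.cost,np.abs(best.fun).max());B=balls(v);print(B.round(4))
psi=v[2]; J=np.array([v[0]-np.sin(psi)*.17,v[1]+np.cos(psi)*.17]);print("jack",J)
R=np.array([[np.cos(psi),-np.sin(psi)],[np.sin(psi),np.cos(psi)]])
for h in(.085,.09,.095):
  P=np.array([[*(J+R@q),z] for q in([-.055,-.055],[.055,-.055]) for z in(h,)])
  print(h,((proj("side",P)-[240-.4,225-.4])*5.7).round(0).tolist(),((proj("top",P)-[220-.4,190-.4])*6).round(0).tolist())
for h in(.1,.105,.11,.115):
  a=np.linspace(0,6.28,200);P=np.c_[J[0]+.043*np.cos(a),J[1]+.043*np.sin(a),0*a+h];q=(proj("side",P)-[239.6,224.6])*5.7
  print("foot",h,q[q[:,1].argmax()].round(0))
E
```

```text
x y psi th z [ 0.4898 -0.0412 -0.1192  0.3756  0.0625] 2.645037806381122 1.7818061797464935
[[ 0.5073 -0.0433  0.1072]
 [ 0.5374 -0.0469  0.0596]
 [ 0.5018 -0.0427  0.016 ]
 [ 0.4496 -0.0364  0.0367]
 [ 0.4531 -0.0368  0.093 ]]
jack [0.51006243 0.12755926]
0.085 [[171.0, 176.0], [478.0, 152.0]] [[335.0, 498.0], [368.0, 180.0]]
0.09 [[170.0, 166.0], [478.0, 142.0]] [[334.0, 499.0], [368.0, 179.0]]
0.095 [[169.0, 157.0], [478.0, 133.0]] [[334.0, 500.0], [367.0, 178.0]]
foot 0.1 [308. 111.]
foot 0.105 [307. 101.]
foot 0.11 [307.  92.]
foot 0.115 [306.  82.]
```

Knob axis is at about (0.490, -0.041) with yaw -0.12 rad, and z comes out at 62.5 mm, which agrees with the 62 mm given. The upper-left ball (at -50°) is at (0.453, -0.037, 0.093). The gap under the bottle is roughly 18–20 mm. I'll raise the arm first, turn 18°, and shut the fingers.

>>> {"fn": "jog_arm", "kwargs": {"increments": [[0,0,-0.04,0,0,-4.5,0],[0,0,-0.045,0,0,-4.5,0],[0,0,-0.045,0,0,-4.5,0],[0,0,-0.042,0,0,-4.5,0],[-0.016,-0.0449,0,0,0,0,0],[-0.016,-0.0449,0,0,0,0,0],[-0.016,-0.0449,0,0,0,0,0],[-0.016,-0.0449,0,0,0,0,0],[-0.016,-0.0449,0,0,0,0,0],[-0.016,-0.0449,0,0,0,0,0],[-0.016,-0.0449,0,0,0,0,0]], "grip_force": 60}}

```text
time_s: 1.2
tcp_pos: [0.3553, 0.2873, 0.42]
orientation: [-0.177, -3.136, 0.0]
wrist_force: [1.1, -0.9, -0.3]
width: 0.0002
finger_force: 0.0
```

>>> {"fn": "jog_arm", "kwargs": {"increments": [[-0.016,-0.0449,0,0,0,0,0],[-0.016,-0.0449,0,0,0,0,0],[-0.016,-0.0449,0,0,0,0,0],[-0.016,-0.0449,0,0,0,0,0],[-0.016,-0.0449,0,0,0,0,0],[-0.016,-0.0449,0,0,0,0,0],[-0.016,-0.0449,0,0,0,0,0],[0,0,0.03,0,0,0,0],[0,0,0.03,0,0,0,0],[0,0,0.03,0,0,0,0],[0,0,0,0,0,0,0]]}}

```text
time_s: 2.3
tcp_pos: [0.4286, -0.0354, 0.3267]
orientation: [-0.177, -3.128, 0.002]
wrist_force: [0.3, 0.6, 1.2]
width: 0.0
finger_force: 0.0
```

>>> {"fn": "jog_arm", "kwargs": {"increments": [[0,0,0.04,0,0,0,0],[0,0,0.04,0,0,0,0],[0,0,0.04,0,0,0,0],[0,0,0.04,0,0,0,0],[0,0,0.025,0,0,0,0],[0,0,0,0,0,0,0]]}}

```text
time_s: 2.9
tcp_pos: [0.43, -0.0351, 0.1437]
orientation: [-0.176, -3.131, 0.002]
wrist_force: [-0.9, 0.0, -0.2]
width: -0.0001
finger_force: 0.0
```

```bash
python3 - <<'E'
from workcell import cams,readout
import cv2
print(readout.state()["tcp_pos"])
a=cams.camera("side")["pixels"][225:330,240:380,::-1]
cv2.imwrite("pics/c3.png",cv2.resize(a,None,fx=5.7,fy=5.7,interpolation=cv2.INTER_CUBIC))
E
```

```text
[ 0.43004846 -0.03506971  0.14366893]
```

View pics/c3.png

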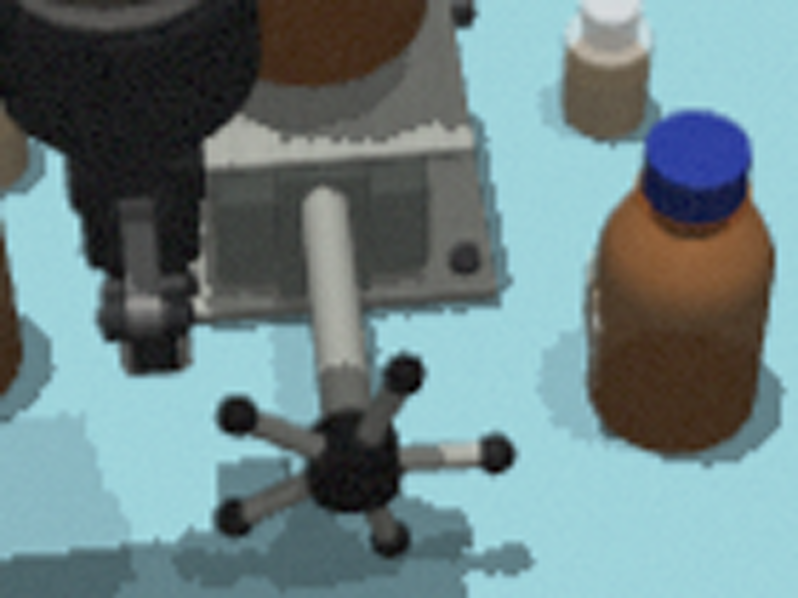

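The fingertip is at crop (155,370), about 10 mm left of the upper-left ball's edge at (218,414), so it is clear. I'll go down and start pushing gently.

>>> {"fn": "jog_arm", "kwargs": {"increments": [[0,0,0.02,0,0,0,0],[0,0,0.018,0,0,0,0],[-0.002,0,0,0,0,0,0],[-0.002,0,0,0,0,0,0],[-0.003,0,0,0,0,0,0],[-0.003,0,0,0,0,0,0],[-0.003,0,0,0,0,0,0],[-0.003,0,0,0,0,0,0],[0,0,0,0,0,0,0]]}}

```text
time_s: 3.85
tcp_pos: [0.4372, -0.0358, 0.1061]
orientation: [-0.175, -3.114, -0.005]
wrist_force: [-19.6, 2.4, 10.3]
width: -0.0001
finger_force: 10.3
```

The upward force shows the tip is catching the top of the ball, so I'll back off, go 9 mm lower and push again.

>>> {"fn": "jog_arm", "kwargs": {"increments": [[0.007,0,0,0,0,0,0],[0.006,0,0.005,0,0,0,0],[0,0,0.005,0,0,0,0],[-0.003,0,0,0,0,0,0],[-0.003,0,0,0,0,0,0],[-0.003,0,0,0,0,0,0],[-0.003,0,0,0,0,0,0],[0,0,0,0,0,0,0]]}}

```text
time_s: 4.65
tcp_pos: [0.4389, -0.0362, 0.0954]
orientation: [-0.175, -3.119, -0.002]
wrist_force: [-13.4, 2.1, 5.2]
width: -0.0001
finger_force: 7.5
```

```bash
python3 - <<'E'
from workcell import cams,readout
import cv2
s=readout.state();print(s["tcp_pos"],s["wrist_force"])
a=cams.camera("side")["pixels"][225:330,240:380,::-1]
cv2.imwrite("pics/c4.png",cv2.resize(a,None,fx=5.7,fy=5.7,interpolation=cv2.INTER_CUBIC))
E
```

```text
[ 0.43889702 -0.03617103  0.09538845] [-13.43588426   2.145906     5.18140428]
```

View pics/c4.png

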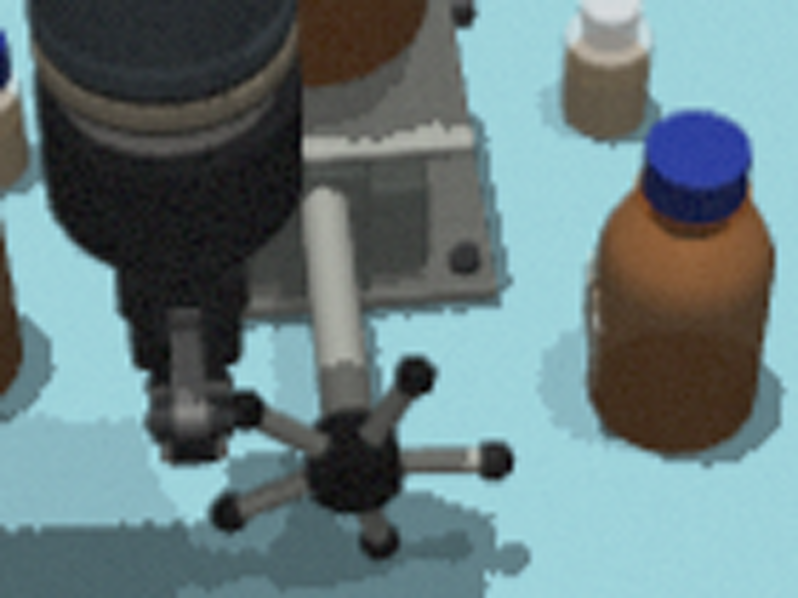

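The ball has shifted right to crop (247,408), so the knob is turning, and the finger bears on the ball's left side. I'll keep pushing, raising the tip a little to clear the hub.

>>> {"fn": "jog_arm", "kwargs": {"increments": [[-0.004,0,-0.001,0,0,0,0],[-0.004,0,-0.001,0,0,0,0],[-0.004,0,-0.002,0,0,0,0],[-0.004,0,-0.002,0,0,0,0],[-0.004,0,-0.002,0,0,0,0],[-0.004,0,-0.002,0,0,0,0],[-0.004,0,-0.001,0,0,0,0],[0,0,0,0,0,0,0]]}}

```text
time_s: 5.5
tcp_pos: [0.4741, -0.0402, 0.1081]
orientation: [-0.177, -3.136, 0.0]
wrist_force: [-2.6, 0.2, -2.0]
width: -0.0001
finger_force: 1.9
```

>>> {"fn": "jog_arm", "kwargs": {"increments": [[-0.003,0,0,0,0,0,0],[-0.003,0,0,0,0,0,0],[-0.003,0,0,0,0,0,0],[-0.003,0,0,0,0,0,0]]}}

```text
time_s: 5.9
tcp_pos: [0.4842, -0.0414, 0.1079]
orientation: [-0.177, -3.132, -0.001]
wrist_force: [-7.8, 0.5, 1.3]
width: 0.0003
finger_force: 3.8
```

>>> {"fn": "jog_arm", "kwargs": {"increments": [[-0.003,0,0,0,0,0,0],[-0.003,0,0,0,0,0,0],[-0.003,0,0,0,0,0,0],[-0.003,0,0,0,0,0,0]]}}

```text
time_s: 6.3
tcp_pos: [0.4959, -0.0427, 0.1077]
orientation: [-0.177, -3.131, -0.001]
wrist_force: [-7.8, -0.1, 2.8]
width: 0.0002
finger_force: 3.7
```

The first stroke gave about 80° (≈11 mm). Now I'll lift out, go behind the next ball and come down.

>>> {"fn": "jog_arm", "kwargs": {"increments": [[0.005,0,0,0,0,0,0],[0,0,-0.02,0,0,0,0],[0,0,-0.02,0,0,0,0],[0.02,0,0,0,0,0,0],[0.02,0,0,0,0,0,0],[0.022,0,0,0,0,0,0],[0,0,0,0,0,0,0],[0,0,0.02,0,0,0,0],[0,0,0.02,0,0,0,0],[0,0,0.01,0,0,0,0],[0,0,0,0,0,0,0]]}}

```text
time_s: 7.4
tcp_pos: [0.432, -0.0355, 0.0977]
orientation: [-0.177, -3.137, 0.001]
wrist_force: [-1.0, -0.1, 0.2]
width: 0.0001
finger_force: 0.0
```

```bash
python3 - <<'E'
from workcell import cams,readout
import cv2
s=readout.state();print(s["tcp_pos"],s["wrist_force"])
a=cams.camera("side")["pixels"][:,:,::-1];cv2.imwrite("pics/full5.png",a)
a=a[225:330,240:380]
cv2.imwrite("pics/c5.png",cv2.resize(a,None,fx=5.7,fy=5.7,interpolation=cv2.INTER_CUBIC))
E
```

```text
[ 0.432034   -0.03547885  0.09767958] [-1.02458469 -0.10530726  0.17258603]
```

View pics/c5.png

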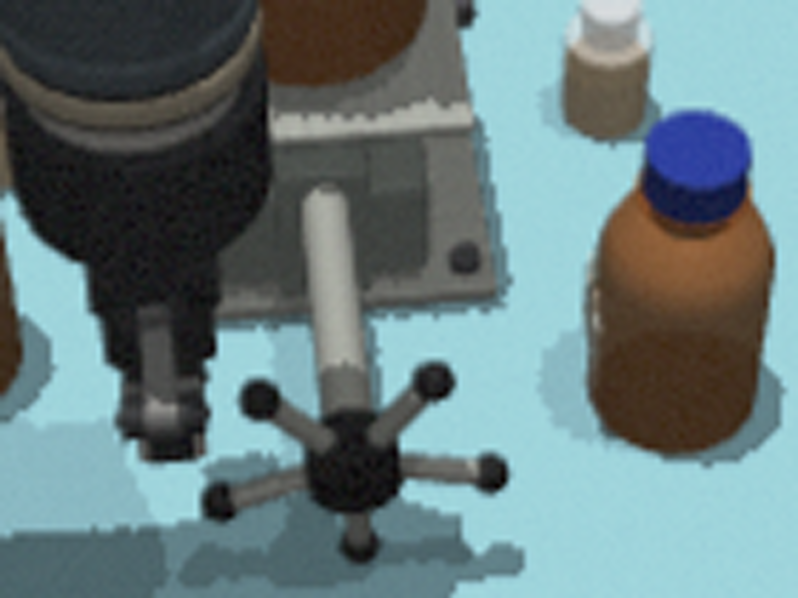

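The knob and its platform have turned and risen as expected: the edge moved about 20 px in the crop, or 10 mm. The next ball is at crop (261,399), with the finger clear at its left. There is about 9±4 mm to go, so I'll push and watch the force while moving.

>>> {"fn": "jog_arm", "kwargs": {"increments": [[-0.004,0,0,0,0,0,0],[-0.004,0,0,0,0,0,0],[-0.003,0,-0.001,0,0,0,0],[-0.003,0,-0.001,0,0,0,0],[-0.003,0,-0.001,0,0,0,0]]}}

```text
time_s: 7.95
tcp_pos: [0.4446, -0.0367, 0.1005]
orientation: [-0.176, -3.128, -0.002]
wrist_force: [-9.5, 1.1, 4.3]
width: 0.0003
finger_force: 5.0
```

>>> {"fn": "jog_arm", "kwargs": {"increments": [[-0.003,0,-0.001,0,0,0,0],[-0.003,0,-0.001,0,0,0,0],[-0.003,0,-0.001,0,0,0,0]]}}

```text
time_s: 8.25
tcp_pos: [0.4532, -0.0377, 0.1034]
orientation: [-0.176, -3.128, -0.002]
wrist_force: [-7.4, 0.9, 2.4]
width: -0.0003
finger_force: 3.9
```

>>> {"fn": "jog_arm", "kwargs": {"increments": [[-0.003,0,-0.001,0,0,0,0],[-0.003,0,-0.001,0,0,0,0]]}}

```text
time_s: 8.45
tcp_pos: [0.46, -0.0385, 0.1056]
orientation: [-0.176, -3.129, -0.001]
wrist_force: [-6.9, 0.3, 2.7]
width: -0.0004
finger_force: 3.3
```

>>> {"fn": "jog_arm", "kwargs": {"increments": [[-0.002,0,0,0,0,0,0],[-0.002,0,0,0,0,0,0],[-0.002,0,0,0,0,0,0]]}}

```text
time_s: 8.75
tcp_pos: [0.4665, -0.0392, 0.1058]
orientation: [-0.176, -3.131, -0.001]
wrist_force: [-5.4, 0.1, 2.1]
width: -0.0
finger_force: 3.0
```

>>> {"fn": "jog_arm", "kwargs": {"increments": [[-0.002,0,0,0,0,0,0],[-0.002,0,0,0,0,0,0],[-0.002,0,0,0,0,0,0]]}}

```text
time_s: 9.05
tcp_pos: [0.4727, -0.04, 0.1058]
orientation: [-0.176, -3.131, -0.001]
wrist_force: [-4.9, 0.1, 2.1]
width: -0.0001
finger_force: 2.8
```

```bash
cat > look.py <<'E'
import sys,cv2,numpy as np
from workcell import cams,readout
s=readout.state();print(s["tcp_pos"].round(4),s["wrist_force"].round(1))
a=cams.camera("side")["pixels"][:,:,::-1];cv2.imwrite(f"pics/{sys.argv[1]}.png",a)
r=cv2.imread("pics/side0.png")
def sh(a,r,x,y,w,h):
    g=lambda i:cv2.cvtColor(i[y:y+h,x:x+w].copy(),cv2.COLOR_BGR2GRAY).astype(np.float64)
    return cv2.phaseCorrelate(g(r),g(a),cv2.createHanningWindow((w,h),cv2.CV_64F))
print("cap/shoulder",sh(a,r,270,140,46,50),"fixed ref",sh(a,r,340,215,40,80))
print("platform front right",sh(a,r,310,235,24,24))
cv2.imwrite(f"pics/{sys.argv[1]}c.png",np.hstack([cv2.resize(i[135:335,250:350],None,fx=3.9,fy=2.9,interpolation=cv2.INTER_CUBIC) for i in (r,a)])) if 0 else cv2.imwrite(f"pics/{sys.argv[1]}c.png",np.hstack([cv2.resize(i[140:330,255:345],None,fx=3.1,fy=3.1,interpolation=cv2.INTER_CUBIC) for i in (r,a)]))
E
python3 look.py l1
```

```text
[ 0.4727 -0.04    0.1058] [-4.9  0.1  2.1]
cap/shoulder ((-1.2595220099331925, 9.237987018278), 0.17375132078417665) fixed ref ((-0.01271800514957988, 0.041328932382306505), 0.9423304221797235)
platform front right ((-0.13755340668810234, 1.3583092130503118), 0.588158463079917)
```

View pics/l1c.png

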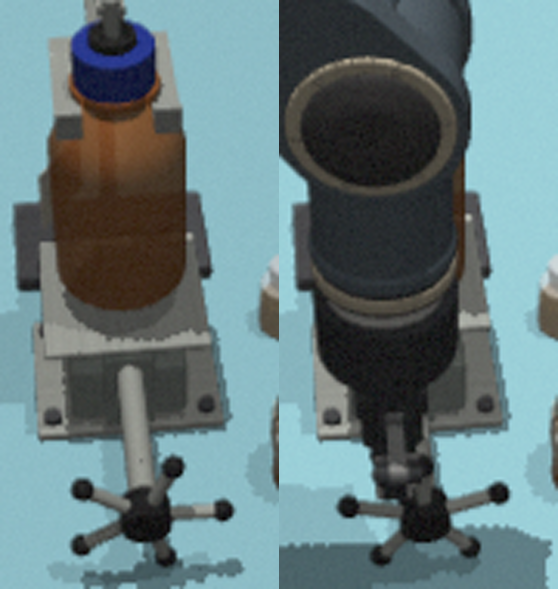

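The arm hides the bottle now. The moving force is still at the free value (about 5 N with the ball on top), after about 17 mm of lift. I'll continue in small steps.

>>> {"fn": "jog_arm", "kwargs": {"increments": [[-0.002,0,0,0,0,0,0],[-0.002,0,0,0,0,0,0]]}}

```text
time_s: 9.3
tcp_pos: [0.4771, -0.0404, 0.1059]
orientation: [-0.176, -3.132, -0.001]
wrist_force: [-5.2, 0.5, 2.0]
width: -0.0002
finger_force: 2.7
```

>>> {"fn": "jog_arm", "kwargs": {"increments": [[-0.002,0,0,0,0,0,0],[-0.002,0,0,0,0,0,0]]}}

```text
time_s: 9.5
tcp_pos: [0.4806, -0.0409, 0.1058]
orientation: [-0.176, -3.131, -0.001]
wrist_force: [-6.9, 0.7, 1.4]
width: -0.0002
finger_force: 3.6
```

>>> {"fn": "jog_arm", "kwargs": {"increments": [[0.002,0,-0.006,0,0,0,0],[0,0,-0.006,0,0,0,0],[-0.002,0,0,0,0,0,0],[-0.002,0,0,0,0,0,0],[-0.002,0,0,0,0,0,0]]}}

```text
time_s: 10.0
tcp_pos: [0.4858, -0.0414, 0.1183]
orientation: [-0.176, -3.134, -0.001]
wrist_force: [-5.0, 1.0, 0.7]
width: 0.0002
finger_force: 2.7
```

>>> {"fn": "jog_arm", "kwargs": {"increments": [[-0.002,0,0,0,0,0,0],[-0.002,0,0,0,0,0,0]]}}

```text
time_s: 10.2
tcp_pos: [0.4892, -0.0418, 0.1179]
orientation: [-0.176, -3.133, -0.001]
wrist_force: [-6.0, 0.0, -0.8]
width: 0.0001
finger_force: 2.9
```

>>> {"fn": "jog_arm", "kwargs": {"increments": [[-0.002,0,0,0,0,0,0],[-0.002,0,0,0,0,0,0]]}}

```text
time_s: 10.4
tcp_pos: [0.4923, -0.0422, 0.1174]
orientation: [-0.176, -3.131, -0.001]
wrist_force: [-6.9, -0.5, -1.8]
width: -0.0003
finger_force: 3.2
```

>>> {"fn": "jog_arm", "kwargs": {"increments": [[-0.002,0,0.001,0,0,0,0],[-0.002,0,0,0,0,0,0]]}}

```text
time_s: 10.6
tcp_pos: [0.4956, -0.0426, 0.1163]
orientation: [-0.176, -3.129, -0.001]
wrist_force: [-9.4, 0.6, 0.7]
width: -0.0001
finger_force: 4.6
```

The force rose to 9.4 N, above the free value, so the platform may be in contact. I'll back the finger away, clear of the view, and check with the camera.

>>> {"fn": "jog_arm", "kwargs": {"increments": [[0.006,0,0,0,0,0,0],[0,0,-0.025,0,0,0,0],[0,0,-0.03,0,0,0,0],[0.02,-0.03,-0.03,0,0,0,0],[0.03,-0.04,-0.03,0,0,0,0],[0.0,-0.04,-0.03,0,0,0,0],[0.0,-0.04,-0.0,0,0,0,0],[0,-0.04,0,0,0,0,0],[0,0,0,0,0,0,0]]}}

```text
time_s: 11.5
tcp_pos: [0.4265, -0.2265, 0.2599]
orientation: [0.191, 3.13, -0.007]
wrist_force: [-0.1, 0.8, 0.7]
width: -0.0004
finger_force: 0.0
```

```bash
python3 look.py l2
```

```text
[ 0.4265 -0.2265  0.2599] [-0.1  0.8  0.7]
cap/shoulder ((0.6312026261706514, -0.5158631140919532), 0.27944991628477894) fixed ref ((-0.03455065886215536, 0.10864484453809808), 0.9625523152809169)
platform front right ((-0.16973934228737342, 0.44951882901531803), 0.879855787199537)
```

View pics/l2c.png

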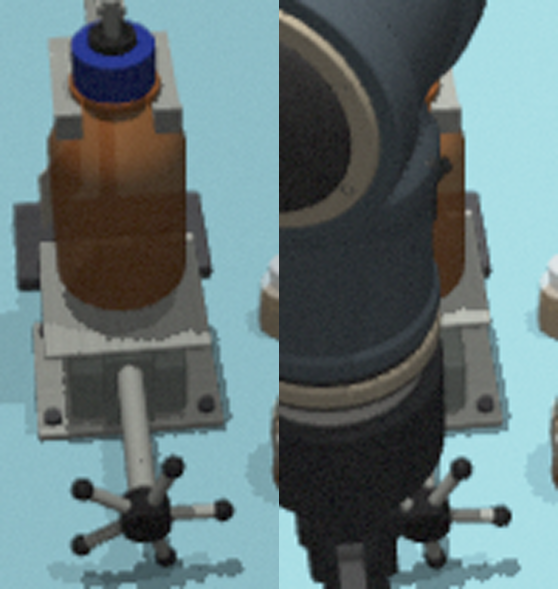

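The knob's upper-right ball now sits about 5° past where one first stood, so the turn is 2×72+5 ≈ 149°, or ≈20.8 mm. The arm still blocks the bottle, so I'll move it aside.

>>> {"fn": "jog_arm", "kwargs": {"increments": [[0.012,-0.045,-0.01,0,0,4,0],[0.012,-0.045,-0.01,0,0,4,0],[0.012,-0.045,-0.01,0,0,4,0],[0.012,-0.045,0,0,0,4,0],[0.012,-0.045,0,0,0,4,0],[0.012,-0.045,0,0,0,4,0],[0,0,0,0,0,0,0]]}}

```text
time_s: 12.25
tcp_pos: [0.2775, -0.4616, 0.289]
orientation: [0.841, 3.026, -0.008]
wrist_force: [-1.2, 0.3, -0.1]
width: 0.0004
finger_force: 0.0
```

```bash
sed -i 's/255:345\],None,fx=3.1,fy=3.1/262:326],None,fx=3.1,fy=3.1/' look.py; python3 look.py l3; python3 - <<'E'
import cv2,numpy as np
r,a=[cv2.imread(f"pics/{n}.png")[140:260,255:335] for n in("side0","l3")]
cv2.imwrite("pics/l3d.png",np.hstack([cv2.resize(i,None,fx=4.8,fy=4.8,interpolation=cv2.INTER_CUBIC) for i in(r,a)]))
E
```

```text
[ 0.2775 -0.4616  0.289 ] [-1.2  0.3 -0.1]
cap/shoulder ((-0.03841802771020042, -0.0578161374335977), 0.9288236192327846) fixed ref ((0.006229878966287572, 0.0020064153128629414), 0.967166667225289)
platform front right ((-0.18109114009532057, 0.4077977629074052), 0.857065457657478)
```

View pics/l3d.png

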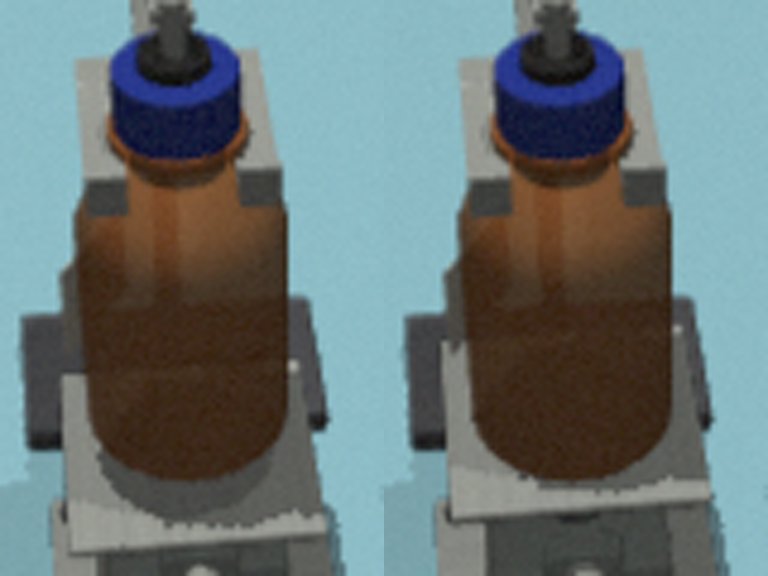

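The contact shadow under the bottle has vanished: the platform reaches the foot at crop (560,480), and the cap has hardly moved. I'll measure the cap's rise precisely.

```bash
cat > cap.py <<'E'
import cv2,numpy as np
from h import *
from workcell import cams
r=np.load("side0.npz")["pixels"].astype(np.float32)
a=np.mean([cams.camera("side")["pixels"].astype(np.float32) for _ in range(8)],0)
P=np.array([[.52,.12,.3],[.52,.12,.301]]);print("px/mm",np.diff(proj("side",P),axis=0))
def ecc(x,y,w,h):
    W=np.eye(2,3,dtype=np.float32)
    f=lambda i:cv2.GaussianBlur(i.mean(2),(0,0),.8)[y:y+h,x:x+w].copy()
    c,W=cv2.findTransformECC(f(r),f(a),W,cv2.MOTION_TRANSLATION,(3,200,1e-7),None,1);return c,W[:,2]
print("cap",ecc(277,150,29,24),"fork",ecc(272,172,10,14),"ref",ecc(340,245,40,60))
E
python3 cap.py
```

```text
px/mm [[-0.01372033 -0.47363099]]
cap (0.9983286639967709, array([ 0.01310531, -0.00656856], dtype=float32)) fork (0.9997889743584298, array([-0.02919754,  0.00723724], dtype=float32)) ref (0.9998799947385527, array([0.00278963, 0.00236298], dtype=float32))
```

There's no lift yet (under 0.05 mm), so the platform is at or just short of contact. I'll go back and nudge the same ball a few millimetres more.

>>> {"fn": "jog_arm", "kwargs": {"increments": [[0,0,0,0,0,-4,0],[-0.012,0.045,0,0,0,-4,0],[-0.012,0.045,0,0,0,-4,0],[-0.012,0.045,0,0,0,-4,0],[-0.012,0.045,0.01,0,0,-4,0],[-0.012,0.045,0.01,0,0,-4,0],[-0.012,0.045,0.01,0,0,0,0],[0,0.04,0,0,0,0,0],[0,0.04,0,0,0,0,0],[0,0.04,0.03,0,0,0,0],[0,0,0,0,0,0,0]]}}

```text
time_s: 13.8
tcp_pos: [0.4389, -0.0946, 0.2253]
orientation: [-0.16, -3.132, -0.003]
wrist_force: [0.6, -0.6, -0.3]
width: -0.0001
finger_force: 0.0
```

```bash
cat > go.py <<'E'
import sys,numpy as np
from scipy.spatial.transform import Rotation as R
from workcell import readout
s=readout.state();T=R.from_rotvec(s["orientation"]);t=np.array(list(map(float,sys.argv[1:4])))
print(s["tcp_pos"].round(4),"tool shift",T.inv().apply(t-s["tcp_pos"]).round(4))
a=np.radians(173.4);G=R.from_matrix(np.array([[np.cos(a),np.sin(a),0],[np.sin(a),-np.cos(a),0],[0,0,-1]]).T)
print("turn",np.degrees((T.inv()*G).as_rotvec()).round(2))
E
python3 go.py .486 -.0415 .15
```

```text
[ 0.4389 -0.0946  0.2253] tool shift [-0.0419  0.0575  0.0752]
turn [ 0.1  -0.35  0.76]
```

>>> {"fn": "jog_arm", "kwargs": {"increments": [[-0.021,0.03,0.02,0,0,0.7,0],[-0.021,0.0275,0.025,0,0,0,0],[0,0,0.03,0,0,0,0],[0,0,0.02,0,0,0,0],[0,0,0.012,0,0,0,0],[0,0,0,0,0,0,0]]}}

```text
time_s: 14.4
tcp_pos: [0.4879, -0.0491, 0.1199]
orientation: [-0.196, -3.133, 0.001]
wrist_force: [-0.0, 0.5, -0.2]
width: 0.0
finger_force: 0.0
```

>>> {"fn": "jog_arm", "kwargs": {"increments": [[-0.002,0,0,0,0,0,0],[-0.002,0,0,0,0,0,0],[-0.002,0,0,0,0,0,0],[-0.002,0,0,0,0,0,0]]}}

```text
time_s: 14.8
tcp_pos: [0.4964, -0.0499, 0.1215]
orientation: [-0.196, -3.135, -0.001]
wrist_force: [-3.6, -0.2, 2.8]
width: 0.0003
finger_force: 2.3
```

>>> {"fn": "jog_arm", "kwargs": {"increments": [[0.005,-0.0,0,0,0,0,0],[0,0.006,0.007,0,0,0,0],[-0.002,0,0,0,0,0,0],[-0.002,0,0,0,0,0,0],[-0.002,0,0,0,0,0,0]]}}

```text
time_s: 15.3
tcp_pos: [0.4954, -0.0431, 0.1131]
orientation: [-0.195, -3.127, -0.002]
wrist_force: [-8.3, 3.0, 5.2]
width: -0.0001
finger_force: 4.9
```

>>> {"fn": "jog_arm", "kwargs": {"increments": [[-0.0015,0,0,0,0,0,0],[-0.0015,0,0,0,0,0,0]]}}

```text
time_s: 15.5
tcp_pos: [0.497, -0.0432, 0.1127]
orientation: [-0.194, -3.124, -0.003]
wrist_force: [-8.6, 2.9, 2.4]
width: -0.0001
finger_force: 5.1
```

>>> {"fn": "jog_arm", "kwargs": {"increments": [[-0.001,0,0,0,0,0,0],[-0.001,0,0,0,0,0,0]]}}

```text
time_s: 15.7
tcp_pos: [0.4982, -0.0435, 0.1123]
orientation: [-0.194, -3.123, -0.003]
wrist_force: [-10.1, 3.0, 2.3]
width: 0.0
finger_force: 5.0
```

>>> {"fn": "jog_arm", "kwargs": {"increments": [[0.006,0,0,0,0,0,0],[0,0,-0.03,0,0,0,0],[0,0,-0.03,0,0,0,0],[0.02,-0.04,-0.03,0,0,0,0],[0.03,-0.04,-0.03,0,0,0,0],[0,-0.04,-0.03,0,0,0,0],[0.012,-0.045,0,0,0,4,0],[0.012,-0.045,0,0,0,4,0],[0.012,-0.045,0,0,0,4,0],[0.012,-0.045,0,0,0,4,0],[0.012,-0.045,0,0,0,4,0],[0.012,-0.045,0,0,0,4,0]]}}

```text
time_s: 16.9
tcp_pos: [0.2915, -0.3864, 0.2582]
orientation: [0.847, 3.022, -0.003]
wrist_force: [0.7, -1.4, -0.1]
width: 0.0001
finger_force: 0.0
```

>>> {"fn": "jog_arm", "kwargs": {"increments": [[0,-0.045,0,0,0,4,0],[0,0,0,0,0,0,0],[0,0,0,0,0,0,0]]}}

```text
time_s: 17.2
tcp_pos: [0.2684, -0.4238, 0.2578]
orientation: [0.952, 2.993, -0.002]
wrist_force: [-0.0, 0.2, 0.3]
width: -0.0001
finger_force: 0.0
```

```bash
python3 cap.py; python3 look.py l4
```

```text
px/mm [[-0.01372033 -0.47363099]]
cap (0.9747320789729378, array([-0.04588199, -0.28880703], dtype=float32)) fork (0.9983302599140969, array([-0.01939915,  0.0369014 ], dtype=float32)) ref (0.9998738330689949, array([0.00579841, 0.00413335], dtype=float32))
[ 0.2697 -0.422   0.2576] [-0.8  0.5  0.5]
cap/shoulder ((0.044184843628350734, -0.23871556879140599), 0.9680054179715667) fixed ref ((-0.051500570614170016, 0.0864023031843999), 0.9128317553410885)
platform front right ((0.06671657617798665, 0.1742023114136888), 0.9866909454893013)
```

The cap's rise reads about 0.6 mm. I'll cross-check that with a shadow-independent cue, the outline of the blue mask.

```bash
python3 - <<'E'
import numpy as np,cv2
from workcell import cams
r=np.load("side0.npz")["pixels"].astype(np.float32);L=cv2.imread("pics/l3.png")[:,:,::-1].astype(np.float32)
a=np.mean([cams.camera("side")["pixels"].astype(np.float32) for _ in range(4)],0)
for n,i in(("start",r),("touch",L),("now",a)):
    c=i[140:185,270:315]; b=cv2.resize(c[:,:,2]/(c.sum(2)+1),None,fx=8,fy=8,interpolation=cv2.INTER_CUBIC)
    m=((b>.5)).astype(np.uint8); k,_,st,ce=cv2.connectedComponentsWithStats(m); j=1+st[1:,4].argmax()
    print(n,"cap top,bottom,left,right px",st[j,1]/8,(st[j,1]+st[j,3])/8,st[j,0]/8,(st[j,0]+st[j,2])/8,"centroid",(ce[j]/8).round(3),"mean",c.mean().round(1))
E
```

```text
start cap top,bottom,left,right px 7.875 32.875 8.375 34.875 centroid [21.881 22.166] mean 101.5
touch cap top,bottom,left,right px 7.875 33.0 8.375 35.0 centroid [21.978 22.154] mean 100.2
now cap top,bottom,left,right px 7.75 32.75 8.25 34.875 centroid [21.919 21.897] mean 100.4
```

The mask centroid agrees: 0.27 px up, or ≈0.6 mm, with no sideways shift. So the platform is carrying the bottle, and the robot is clear of everything.

```bash
python3 -c "
from workcell import job
print(job.finish_job())"
```

```text
the job is handed in; nothing more can be done
None
```

The job is handed in, though the hand-in gave no verdict: the platform now carries the bottle, which is upright and lifted about 0.6 mm by camera estimate, and the knob is released with the arm clear of everything.

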